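Seat a lamp's retaining ring with the pin spanner

ROBOT

A 6-joint arm with a two-finger parallel gripper is mounted at the origin on the work surface. World frame = base frame: x ahead of the robot, y to its left, z up, the work surface at z = 0. Lengths are in m, angles in degrees, forces in N, time in s.
With the tool pointing down it reaches from about 0.4 to 0.825 m from the base axis. Payload 7 kg.
Tool frame: the origin (TCP) lies on the centre line of the jaws, within the pads' length; the fingertips stand 19 mm ahead of it and the grasp point (between the pads) is the TCP; z points along the fingers, y is the line along which they close (so a half turn about z gives the same grasp; the last joint's range is limited). The gripper opens to 88 mm and grips with 3 to 60 N. Pads are 19 mm wide; open, the fingers measure 130 mm over their backs; the gripper's body (78 mm by 193 mm) begins 47 mm behind the grasp point.
Start: joints at [92.309, 20.546, 0.682, 0, -70.136, -16.507], TCP at [0.166, 0.654, 0.246] pointing down, gripper open.
Joint ranges: [-176.03, 176.03], [-82.01, 121.73], [-58.28, 71.71], [-173.87, 95.51], [-174.79, -0.11], [-173.66, 173.66]. Speed limits (degrees/s): [136.94, 136.94, 172.46, 180, 180, 180].

INTERFACE

Orientations are given as [roll, pitch, yaw] about the fixed x, y, z axes, in that order (R = Rz(yaw) Ry(pitch) Rx(roll)).
In Python, from plant import get_state, capture, close_job gives the robot as it stands.
- The arm moves only by the tool apply_moves, never from a script. Its argument "targets" is a list of rows, each a list of 7 numbers: the opening, from 0 (shut) to 1 (fully open), then the shift along the tool's x, y, z normalised to -1 to 1, where 1 is 1000 mm, then the turn, a rotation vector about the tool's x, y, z normalised to -1 to 1, where 1 is 90 degrees. In form: [[claw, tx, ty, tz, ax, ay, az], ...]. A call has 1 to 20 rows; each row shifts and turns the commanded pose from where the row before left it, along the tool's axes as they then stand; what a row does not reach is not made up. A row lasts 1/12 s, in which the tool goes at most 41.7 mm and 7.16 degrees, less where a joint would pass 70% of its speed; a pose out of reach is approached as far as the arm can. A call with a number of a shift or a turn outside -1 to 1 is refused whole. A call with a gripper value outside its range is refused whole. The fingers move at their own pace and stop on an object; "newtons" is the grip in N (left out, the last holds). Time passes only in rows, so rows that do not move let the fingers close. It gives the time, the measured TCP pose, the force, the opening and the grip force at its end, in the units of the state.
- get_state(): the state, without advancing time (a new reading comes with each control period).
- capture(name): name is "scene" or "top"; returns a dict with "frame" (384x512x3 uint8, red, green, blue), "range_z" (384x512 float32, m along the optical axis (not along the pixel's ray), 0 where there is no reading), "camera_matrix" (3x3 intrinsics, pixels), "T" (4x4, takes a point from camera to world coordinates). Camera axes: x right, y down, z forward; pixel columns grow to the right and rows downward; lengths in m; the calibration is good to about 2 mm. A picture is of the moment at which its call begins.
- close_job(): hands the job in; it is judged then, once.
The state is a dict: "time_s": time; "joints": joint angles; "qd": joint speeds; "joint_torque": joint torques, N m; "tcp_pos": TCP position; "eef_rot": TCP orientation; "contact_force": force on the tool from outside, world axes, zero at the start; "moment": the same for the moment, N m; "gripper_width": finger opening in m; "gripper_force": force on a finger pad.
Only numpy, scipy, OpenCV 4.12 (cv2) and the standard library are available. Lean on these libraries where they do the work, as an engineer would, in place of code of your own. Each camera call takes 0.05 s, during which the arm holds its last target. There are 200 camera calls.

TASK

Take the larger two-pin spanner from the rack, engage its pins in the two holes of the retaining ring recessed in the lamp head, turn the ring clockwise until it is fully home against its stop and nip it up to about 0.35 N m, never beyond 0.6 N m. Work gently, without pressing hard on the lamp. Then lift the spanner out and stand it back upright in its well of the rack; leave the smaller spanner and the denture cast where they are.

Things in the scene. Friction and masses are not known exactly. Their poses are not given: they have to be found in the camera images.
- spanner_grip (a point): larger two-pin spanner, upright, steel with black grip, 0.12 to 0.24 kg; this point is the centre of its grip block, 36 (x) by 16 (y) by 40 mm tall, z up; grasp it across the 16 mm (along its y). Below the grip a 14 mm stem, 30 mm long, then a cross bar 50 (x) by 18 (y) by 10 mm tall, its underside 58 mm below this point. Same after a half turn about z
- spanner_pins (a point): point midway between the larger spanner's two pin tips, same axes as its grip. The pins, 6 mm in diameter with slightly rounded ends, lie at x = +20 and -20 mm and stand 10 mm down from the bar's underside, so the tips are 68 mm below the grip point
- small_spanner_grip (a point): centre of the grip of the smaller spanner, which is of the same form and height but has its pins only 26 mm apart and a bar 36 mm long; it does not fit the ring and stays in the rack
- rack: fixed wooden rack, 172 (x) by 44 (y) by 29 mm high; origin at the centre of its underside. Two wells, each 58 (x) by 26 (y) mm and 9 mm deep, hold a spanner each: its bar rests along x on two rails 20 mm above the bench, its pins hang in the slot 10 mm wide between the rails
- well_a (a point): centre of the rack's well at the rack's x = +45 mm, on the rails' top, 20 mm above the bench; one spanner of the two stands here at the start (either one). A spanner standing here has the centre of its grip 58 mm above this point
- well_b (a point): the same for the rack's well at x = -45 mm
- ring_face (a point): centre of the top face of the steel retaining ring in the lamp head, 75 mm above the bench; z up, axes turn with the ring. 62 mm across, 8 mm thick, open middle about 24 mm; two round through holes of 8 mm with slightly broken edges at x = +20 and -20 mm. The pins can enter 10 mm, until the bar rests on the ring
- lamp_rim (a point): the lamp head, a fixed grey cylinder 84 mm across standing face up on a foot 104 mm across; this point is the centre of its top rim, 80 mm above the bench, 5 mm above the ring's face. The bore in which the ring is recessed is 64 mm wide
- ring (a joint): how far the ring's lugs have run up their bayonet ramps, rad, growing as the ring is turned clockwise seen from above; starts at 0.5 to 0.9, rubs at about 0.06 N m and is fully home at its stop at 1.3. Before the lugs bite, the ring swings through 0 to 0.4 rad of easy free play (about 0.03 N m), not counted here and different each time
- seal (a joint): twist of the rubber seal under the ring, rad, clockwise positive: it yields with the torque on the ring, 0.167 rad per N m, and springs back when let go; 0.058 means 0.35 N m
- cast_center (a point): centre of a loose plaster denture cast, about 60 by 64 by 36 mm, a bystander
Not all that is in view belongs to the job. Of the things shaped like the rack, the wooden one is meant. What is shaped like the part that bears spanner_grip but pink or red is not meant.

How it is judged (in metres and radians):
On the way, in this order (a step that is already met when the one before it is completed fails the run):
1. both pins of the larger spanner are in the ring's holes, at least 4 mm deep (z of spanner_pins in the frame of ring_face below -0.004 m and horizontal distance between spanner_pins and ring_face below 0.004 m), for 0.1 s.
2. with the pins in the holes, the ring is against its stop (joint ring above 1.25) and nipped up to at least 0.2 N m (joint seal above 0.033) (value of joint ring above 1.25 rad and value of joint seal above 0.033 rad and z of spanner_pins in the frame of ring_face below -0.002 m and horizontal distance between spanner_pins and ring_face below 0.005 m), for 0.1 s.
At the end, for the whole second after the job is handed in: The ring is fully home (joint ring above 1.24) and the seal relaxed (below 0.02); the larger spanner stands upright (within 0.1 rad) and still in a well of the rack, within 8 mm of its centre, its bar down on the rails (pin tips at least 7 mm below the rails' top) (value of joint ring above 1.24 rad and value of joint seal below 0.03 rad and ((horizontal distance between spanner_pins and well_a below 0.008 m and z of spanner_pins in the frame of well_a below -0.007 m) or (horizontal distance between spanner_pins and well_b below 0.008 m and z of spanner_pins in the frame of well_b below -0.007 m)) and angle between spanner_grip's own z axis and vertical below 0.1 rad and linear speed of spanner below 0.02 m/s); the robot touches nothing.
It fails at once if the ring is overtightened: more than 0.6 N m clockwise (joint seal above 0.1) (value of joint seal above 0.1 rad).
It fails at once if the spanner bears on the lamp or its ring with more than 35 N (contact force between spanner and lamp above 35 N).
It fails at once if the smaller spanner is moved by more than 15 mm (distance of small_spanner_grip from where it was at the start of the episode above 0.015 m).
It fails at once if the denture cast is moved by more than 20 mm (distance of cast_center from where it was at the start of the episode above 0.02 m).
It also fails if it takes over 72 s, if anything falls off the work surface, if the arm or the gripper's body presses on something with over 40 N, if the wrist force passes 120 N, or if a joint passes its speed limit or range.

## Working session

There is one attempt and no reset: what is moved stays moved. The work goes in short steps, Python scripts to look and compute and a tool call to move; the robot and the scene stay as the last step left them, time stands still between calls to the robot, and variables do not carry over. Pictures are saved under pics/ and viewed, at most 10 in all, crops included, and the job is handed in when it is done.

Besides the shell and the picture viewer there is one more tool, called after ">>>" by a JSON object that holds its "method" and its "body", one argument or row to a line. apply_moves: Moves the arm, as the interface text tells. Scaled input: -1 to 1 covers 1000 mm each way for a shift and 90 degrees each way for a turn. Its arguments: {"type":"object","properties":{"targets":{"type":"array","items":{"type":"array","items":{"type":"number"}}},"newtons":{"type":"number"}},"required":["targets"]}

```bash
mkdir -p pics; cat > h.py <<'E'
import numpy as np,cv2
from plant import get_state,capture,close_job
def save(n,img,s=1):
    if s!=1: img=cv2.resize(img,None,fx=s,fy=s,interpolation=cv2.INTER_CUBIC)
    cv2.imwrite('pics/'+n+'.png',img[...,::-1])
def world(c):
    K,T,z=c['camera_matrix'],c['T'],c['range_z']
    v,u=np.mgrid[:z.shape[0],:z.shape[1]]
    p=np.stack([(u-K[0,2])/K[0,0]*z,(v-K[1,2])/K[1,1]*z,z],-1)
    w=p@T[:3,:3].T+T[:3,3]; w[z==0]=np.nan
    return w
def onplane(c,uv,h):
    K,T=c['camera_matrix'],c['T']
    uv=np.atleast_2d(uv)
    d=np.c_[(uv[:,0]-K[0,2])/K[0,0],(uv[:,1]-K[1,2])/K[1,1],np.ones(len(uv))]@T[:3,:3].T
    return T[:3,3]+d*((h-T[2,3])/d[:,2])[:,None]
E
python3 - <<'E'
from h import *
a=capture('scene');b=capture('top')
save('scene0',a['frame'],1.5);save('top0',b['frame'],1.5)
for c in(a,b): print(c['T'].round(3).tolist(),c['camera_matrix'][0,0])
s=get_state();print(s)
E
```

```text
[[-0.723, 0.423, -0.546, 1.147], [0.691, 0.413, -0.593, 0.471], [-0.026, -0.806, -0.591, 0.728], [0.0, 0.0, 0.0, 1.0]] 369.81970020722844
[[0.011, -0.971, 0.238, 0.338], [-1.0, -0.009, 0.007, -0.153], [-0.005, -0.238, -0.971, 1.014], [0.0, 0.0, 0.0, 1.0]] 379.78078662660363
{'time_s': 0.1, 'joints': array([ 9.23088942e+01,  2.05859644e+01,  6.39194597e-01, -1.89975666e-02,
       -7.01364255e+01, -1.65080820e+01]), 'qd': array([-0.06253008,  0.01925565,  0.14020756, -0.01244436, -0.00877335,
       -0.0442528 ]), 'joint_torque': array([-8.46014300e-04, -5.84161699e+01,  2.93753546e+01,  7.01555237e+00,
        1.01990972e-02, -4.98977806e-05]), 'tcp_pos': array([0.16547582, 0.65397301, 0.24472913]), 'eef_rot': array([ 1.79915159e+02, -6.51849338e-03, -1.42056509e+01]), 'contact_force': array([0.02170723, 0.12748153, 0.35242337]), 'moment': array([-0.04252839,  0.02480692,  0.02403939]), 'gripper_force': 0.0, 'gripper_width': 0.0875452096854705}
```

View pics/scene0.png

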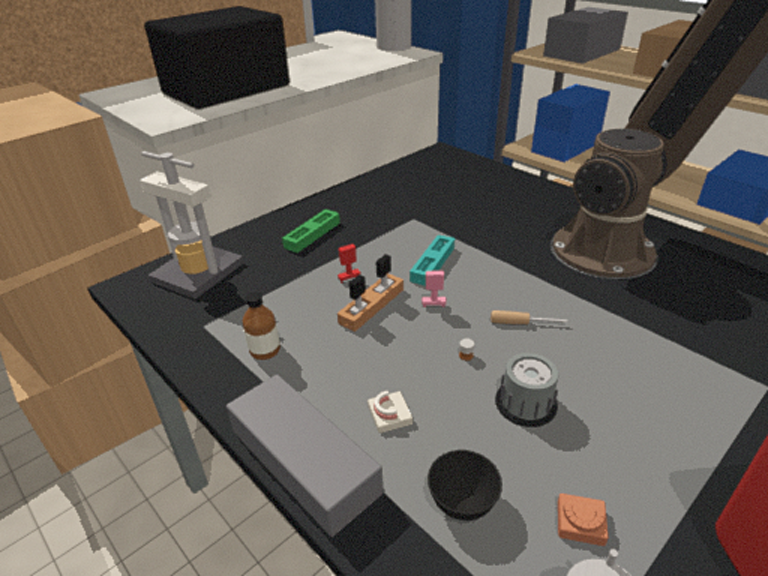

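View pics/top0.png

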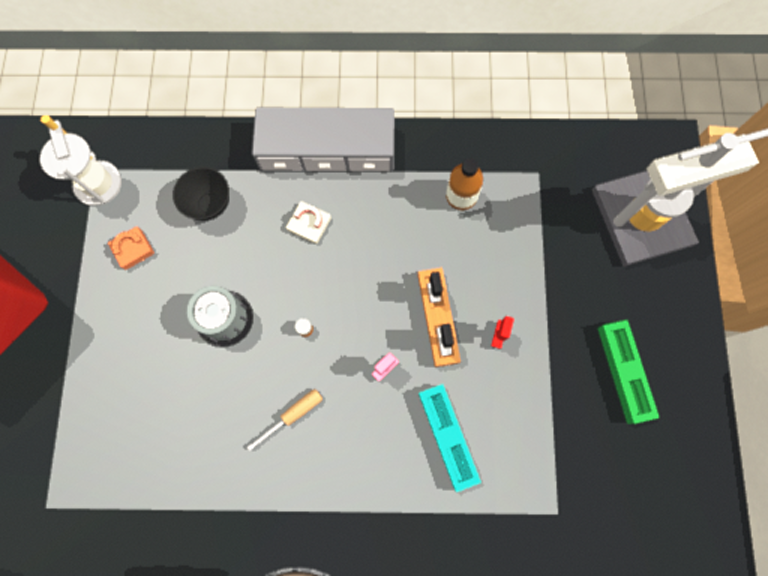

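The scene view shows the wooden rack at (370,302) with two black-gripped spanners. In the top view the rack is at (438,317), the spanners at (436,286) and (447,337), the lamp at (215,312) and the white cast at (309,222). The green and teal racks and the red and pink spanners are decoys. Next I enlarge the rack in the top view and the lamp in both views.

```bash
cat > m.py <<'E'
from h import *
a=capture('scene');b=capture('top')
def crop(f,x0,x1,y0,y1,s): return cv2.resize(f[y0:y1,x0:x1],s,interpolation=cv2.INTER_CUBIC)
A=crop(a['frame'],220,275,165,220,(400,300*400//300));B=crop(b['frame'],265,320,170,250,(275,400))
C=crop(b['frame'],120,172,182,234,(400,400))
save('crop1',np.hstack([A[:, :],B]))
W=world(b);hsv=cv2.cvtColor(b['frame'],cv2.COLOR_RGB2HSV)
# rack
m=((hsv[...,0]>5)&(hsv[...,0]<22)&(hsv[...,1]>110)&(abs(W[...,2]-0.029)<.006)).astype(np.uint8)
roi=np.zeros_like(m);roi[160:260,260:325]=1;m*=roi
p=W[m>0][:,:2]
(c,(w,h),ang)=cv2.minAreaRect((p*1000).astype(np.float32));print('rack',c,w,h,ang,len(p))
# dark grips high
for n,cam in(('top',b),('scene',a)):
    Wc=world(cam);v=cam['frame'].max(-1)
    k=((v<70)&(Wc[...,2]>.055)&(Wc[...,2]<.11)&(abs(Wc[...,0]-c[0]/1000)<.12)&(abs(Wc[...,1]-c[1]/1000)<.12)).astype(np.uint8)
    nn,l,st,ce=cv2.connectedComponentsWithStats(k)
    for i in range(1,nn):
        if st[i,4]<15: continue
        q=Wc[l==i];top=q[q[:,2]>.09]
        print(n,'grip px',ce[i].round(1),st[i,4],'top mean',top.mean(0).round(4) if len(top) else None,len(top))
        if len(top)>4: print(cv2.minAreaRect((top[:,:2]*1000).astype(np.float32)))
# bars: bright at z~.03
    k=((hsv[...,1]<60)&(abs(Wc[...,2]-.030)<.012)&(abs(Wc[...,0]-c[0]/1000)<.1)&(abs(Wc[...,1]-c[1]/1000)<.1)) if n=='top' else None
    if k is not None:
        nn,l,st,ce=cv2.connectedComponentsWithStats(k.astype(np.uint8))
        for i in range(1,nn):
            if st[i,4]>8: print('bar',ce[i],st[i],Wc[l==i].mean(0))
# lamp rim
for n,cam in(('top',b),('scene',a)):
    Wc=world(cam); k=(abs(Wc[...,2]-.08)<.006)&(Wc[...,1]>.05)
    k&=(np.hypot(Wc[...,0]-.45,Wc[...,1]-.2)<.3)
    nn,l,st,ce=cv2.connectedComponentsWithStats(k.astype(np.uint8))
    for i in range(1,nn):
        if st[i,4]>60:
            q=Wc[l==i][:,:2]; print(n,'rim?',ce[i],st[i],cv2.minEnclosingCircle((q*1000).astype(np.float32)))
D=crop(a['frame'],328,380,230,282,(400,400))
save('crop2',np.hstack([C,D]))
E
python3 m.py
```

```text
rack (541.9961547851562, -233.31491088867188) 172.11434936523438 44.15350341796875 10.131171226501465 604
top grip px [290.1 189.5] 81 top mean [ 0.5824 -0.2231  0.0969] 67
((582.7285766601562, -223.1268768310547), (32.198516845703125, 12.077105522155762), 9.357657432556152)
top grip px [297.4 223.7] 80 top mean [ 0.495  -0.2404  0.0964] 72
((495.5928039550781, -240.5223388671875), (32.848751068115234, 12.723542213439941), 10.177690505981445)
bar [288.39473684 196.73684211] [285 189   9  13  38] [ 0.57819989 -0.22310128  0.02963602]
bar [295.0862069  229.63793103] [291 218  10  19  58] [ 0.49002453 -0.2399177   0.02944439]
scene grip px [255.1 177.1] 114 top mean [ 0.5016 -0.2379  0.0957] 41
((500.261474609375, -238.5429229736328), (31.057600021362305, 14.172460556030273), 10.261639595031738)
scene grip px [237.6 191.2] 130 top mean [ 0.589  -0.2206  0.096 ] 47
((588.0047607421875, -222.02352905273438), (33.958866119384766, 13.593210220336914), 11.740335464477539)
top rim? [ 13.45833333 202.94444444] [  5 191  16  24  72] ((544.7266845703125, 481.7064208984375), 31.286983489990234)
top rim? [141.30566038 206.80943396] [125 191  33  32 530] ((538.7901000976562, 152.9197998046875), 42.427589416503906)
scene rim? [353.97027601 247.8089172 ] [337 235  35  26 471] ((539.7357788085938, 153.8763885498047), 43.43342590332031)
```

View pics/crop1.png

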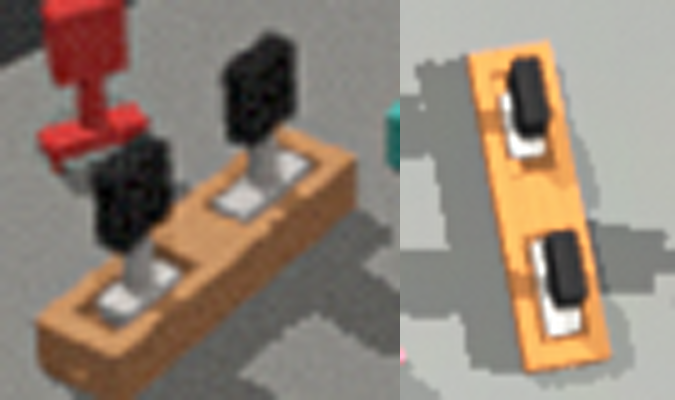

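View pics/crop2.png

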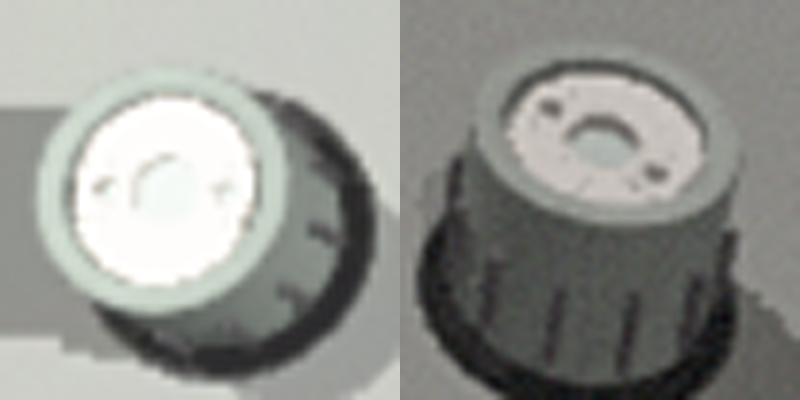

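The crops confirm the larger spanner. It is at top crop (560,280) and scene crop (260,120), and its bar fills the well. The other spanner, at top crop (525,110), has the short bar with gaps at its ends. The ring holes show at (103,187) and (225,187) in the top lamp crop, and at (550,106) and (655,173) in the scene crop. Next I refine the hole positions.

```bash
cat > ring.py <<'E'
from h import *
def holes(cam,guess,r=3):
    g=cam['frame'].astype(float).min(-1);out=[]
    for u,v in guess:
        for _ in range(4):
            V,U=np.mgrid[:g.shape[0],:g.shape[1]]
            d=np.hypot(U-u,V-v)<=r
            w=np.where(d,np.clip(np.percentile(g[d],80)-g,0,None),0)
            u,v=(w*U).sum()/w.sum(),(w*V).sum()/w.sum()
        out.append((u,v))
    return out
def rim(cam,h,cx=(.5393,.1534)):
    pass
if __name__=='__main__':
    a=capture('scene');b=capture('top')
    for n,c,g in(('scene',a,[(347,243.3),(360.7,252)]),('top',b,[(132.9,205.9),(148.8,206)])):
        px=holes(c,g,2.5);P=onplane(c,px,.0745)
        d=P[1]-P[0];print(n,np.round(px,2).tolist(),P.round(4).tolist(),'mid',P.mean(0).round(4),'len',np.linalg.norm(d).round(4),'ang',np.degrees(np.arctan2(d[1],d[0])).round(1))
        # ring circle: bright region edge on plane .075
        W=world(c);k=((W[...,2]>.066)&(W[...,2]<.078)&(np.hypot(W[...,0]-.539,W[...,1]-.153)<.036)).astype(np.uint8)
        q=W[k>0][:,:2];print(' ring pts',cv2.minEnclosingCircle((q*1000).astype(np.float32)))
        # lamp rim colour ellipse
    print(world(b)[192:222:3,125:160:5,2].round(3))
E
python3 ring.py
```

```text
scene [[347.18, 243.66], [360.69, 252.03]] [[0.5385, 0.1338, 0.0745], [0.5395, 0.1736, 0.0745]] mid [0.539  0.1537 0.0745] len 0.0398 ang 88.6
 ring pts ((539.300537109375, 152.58731079101562), 35.72091293334961)
top [[132.91, 205.78], [148.39, 206.22]] [[0.5398, 0.1742, 0.0745], [0.5391, 0.1348, 0.0745]] mid [0.5395 0.1545 0.0745] len 0.0394 ang -91.1
 ring pts ((538.73046875, 152.9881134033203), 35.734012603759766)
[[-0.     0.001  0.077  0.078  0.08  -0.003  0.   ]
 [-0.001  0.08   0.079  0.073  0.074  0.081  0.005]
 [-0.001  0.081  0.072  0.075  0.075  0.075  0.077]
 [-0.001  0.076  0.073  0.072  0.077  0.076  0.076]
 [ 0.081  0.074  0.072  0.054  0.055  0.073  0.082]
 [ 0.081  0.078  0.075  0.054  0.061  0.061  0.077]
 [ 0.081  0.068  0.072  0.055  0.074  0.072  0.078]
 [ 0.001  0.073  0.074  0.076  0.075  0.073  0.077]
 [ 0.     0.078  0.076  0.075  0.073  0.078  0.066]
 [ 0.002  0.081  0.081  0.078  0.08   0.076  0.048]]
```

>>> {"method": "apply_moves", "body": {
  "targets": [
    [0.5,0,0,0,0,0,-0.0676],
    [0.5,0,0,0,0,0,-0.0676],
    [0.5,0,0,0,0,0,-0.0676],
    [0.5,0,0,0,0,0,-0.0676]
  ]
}}

```text
time_s: 0.63
tcp_pos: [0.1655, 0.6543, 0.2455]
eef_rot: [180.0, 0.0, 10.4]
contact_force: [0.2, 0.2, 0.9]
gripper_width: 0.0664
gripper_force: 0.0
```

>>> {"method": "apply_moves", "body": {
  "targets": [
    [0.5,0.0161,0.0345,0,0,0,0.003],
    [0.5,0.0161,0.0345,0,0,0,0],
    [0.5,0.0161,0.0345,0,0,0,0],
    [0.5,0.0161,0.0345,0,0,0,0],
    [0.5,0.0161,0.0345,0,0,0,0],
    [0.5,0.0161,0.0345,0,0,0,0],
    [0.5,0.0161,0.0345,0,0,0,0],
    [0.5,0.0161,0.0345,0,0,0,0],
    [0.5,0.0161,0.0345,0,0,0,0],
    [0.5,0.0161,0.0345,0,0,0,0],
    [0.5,0.0161,0.0345,0,0,0,0],
    [0.5,0.0161,0.0345,0,0,0,0],
    [0.5,0.0161,0.0345,0,0,0,0]
  ]
}}

```text
time_s: 1.72
tcp_pos: [0.4495, 0.2468, 0.2459]
eef_rot: [-180.0, -0.0, 9.9]
contact_force: [0.3, 0.1, 0.3]
gripper_width: 0.0435
gripper_force: 0.0
```

>>> {"method": "apply_moves", "body": {
  "targets": [
    [0.5,-0.003,0.0378,0,0,0,0],
    [0.5,-0.003,0.0378,0,0,0,0],
    [0.5,-0.003,0.0378,0,0,0,0],
    [0.5,-0.003,0.0378,0,0,0,0],
    [0.5,-0.003,0.0378,0,0,0,0],
    [0.5,-0.003,0.0378,0,0,0,0],
    [0.5,-0.003,0.0378,0,0,0,0],
    [0.5,-0.003,0.0378,0,0,0,0],
    [0.5,-0.003,0.0378,0,0,0,0],
    [0.5,-0.003,0.0378,0,0,0,0],
    [0.5,-0.003,0.0378,0,0,0,0],
    [0.5,-0.003,0.0378,0,0,0,0],
    [0.5,-0.003,0.0378,0,0,0,0],
    [0.5,0,0,0,0,0,0],
    [0.5,0,0,0,0,0,0]
  ]
}}

```text
time_s: 2.97
tcp_pos: [0.4941, -0.2443, 0.2449]
eef_rot: [-180.0, 0.1, 9.6]
contact_force: [-0.6, -0.1, 0.4]
gripper_width: 0.0437
gripper_force: 0.0
```

>>> {"method": "apply_moves", "body": {
  "targets": [
    [0.5,0.0042,-0.0031,0.01,0,0,-0.0055],
    [0.5,0,0,0.035,0,0,0],
    [0.5,0,0,0.035,0,0,0],
    [0.5,0,0,0.035,0,0,0],
    [0.5,0,0,0.025,0,0,0],
    [0.5,0,0,0.015,0,0,0],
    [0.5,0,0,0.011,0,0,0],
    [0.5,0,0,0,0,0,0],
    [0.5,0,0,0,0,0,0]
  ]
}}

```text
time_s: 3.72
tcp_pos: [0.4981, -0.2372, 0.0791]
eef_rot: [-180.0, 0.1, 10.5]
contact_force: [0.6, 0.3, 1.2]
gripper_width: 0.0437
gripper_force: 0.0
```

```bash
python3 - <<'E'
from h import *
a=capture('scene');b=capture('top')
A=cv2.resize(a['frame'][140:230,200:300],(440,396),interpolation=cv2.INTER_CUBIC);B=cv2.resize(b['frame'][160:260,250:340],(356,396),interpolation=cv2.INTER_CUBIC)
save('grasp',np.hstack([A,B]));s=get_state();print(s['tcp_pos'],s['eef_rot'])
E
```

```text
[ 0.4989822  -0.23783556  0.08042435] [ 1.79970381e+02 -7.58876485e-02  1.04564463e+01]
```

View pics/grasp.png

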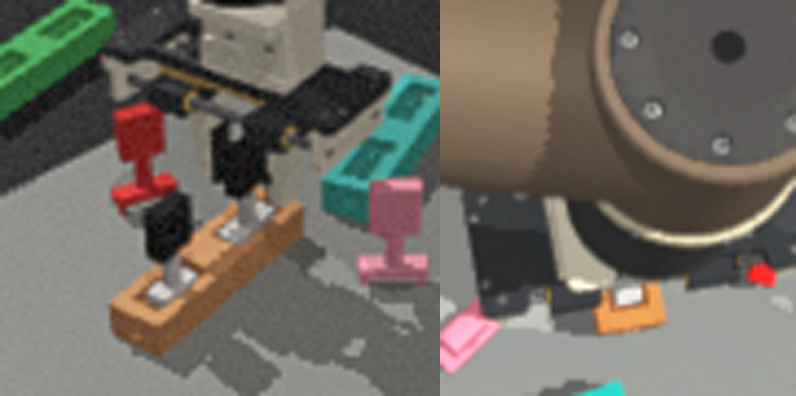

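The left crop shows the gripper straddling the larger spanner's grip at (240,155). The smaller spanner at (168,235) and the red and pink decoys are clear of it. I'll close gently.

>>> {"method": "apply_moves", "body": {
  "targets": [
    [0.3,0,0.001,0,0,0,0],
    [0.25,0,0,0,0,0,0],
    [0.2,0,0,0,0,0,0],
    [0.1,0,0,0,0,0,0],
    [0.1,0,0,0,0,0,0],
    [0.1,0,0,0,0,0,0],
    [0.1,0,0,0,0,0,0]
  ],
  "newtons": 6
}}

```text
time_s: 4.4
tcp_pos: [0.4985, -0.2397, 0.0799]
eef_rot: [180.0, -0.0, 10.4]
contact_force: [-0.9, -0.1, 3.0]
gripper_width: 0.0162
gripper_force: 6.0
```

```bash
cat > st.py <<'E'
from h import *
S=[]
for i in range(6): capture('top');S.append(get_state())
for k in('tcp_pos','eef_rot','contact_force','moment','gripper_width','gripper_force'):
    v=np.array([s[k] for s in S])
    if k=='eef_rot': v=np.where(v<-178,v+360,v)
    print(k,v.mean(0).round(4),v.std(0).round(4))
print(S[-1]['time_s'],S[-1]['joints'].round(1))
E
python3 st.py
```

```text
tcp_pos [ 0.4985 -0.2397  0.0798] [0. 0. 0.]
eef_rot [ 1.799847e+02 -1.640000e-02  1.036660e+01] [0.0014 0.0016 0.0025]
contact_force [-1.1969 -0.1407  4.559 ] [0.477  0.6171 1.1532]
moment [-0.1156  0.28   -0.0155] [0.0517 0.0453 0.0212]
gripper_width 0.016 0.0002
gripper_force 6.0002 0.0001
4.7 [ -5.4  18.7 -26.7   0.  -44.6 105.7]
```

>>> {"method": "apply_moves", "body": {
  "targets": [
    [0.1,0,0,0,0,0,0],
    [0.1,0,0,0,0,0,0],
    [0.1,0,0,0,0,0,0],
    [0.1,0,0,-0.005,0,0,0],
    [0.1,0,0,-0.01,0,0,0],
    [0.1,0,0,-0.015,0,0,0],
    [0.1,0,0,-0.03,0,0,0],
    [0.1,0,0,-0.035,0,0,0],
    [0.1,0,0,-0.035,0,0,0],
    [0.1,0,0,-0.02,0,0,0],
    [0.1,0,0,-0.01,0,0,0],
    [0.1,0,0,0,0,0,0],
    [0.1,0,0,0,0,0,0]
  ],
  "newtons": 60
}}

```text
time_s: 5.78
tcp_pos: [0.4978, -0.2392, 0.2388]
eef_rot: [-179.9, 0.0, 10.3]
contact_force: [-1.0, 0.4, -2.3]
gripper_width: 0.0155
gripper_force: 60.0
```

```bash
python3 st.py
```

```text
tcp_pos [ 0.4975 -0.2393  0.2378] [0.0002 0.0001 0.0003]
eef_rot [1.800738e+02 1.597000e-01 1.035260e+01] [0.017  0.0251 0.0059]
contact_force [-0.2184  0.0495 -2.5933] [0.5976 0.3316 0.7728]
moment [-0.0208 -0.0037 -0.0042] [0.0353 0.0331 0.0328]
gripper_width 0.0157 0.0002
gripper_force 59.9994 0.0001
6.0833 [ -5.4   9.4 -15.5  -0.  -65.3 105.7]
```

>>> {"method": "apply_moves", "body": {
  "targets": [
    [0.1,0.005,-0.017,0,0,0,0],
    [0.1,0.0101,-0.0345,0,0,0,0],
    [0.1,0.0101,-0.0345,0,0,0,0],
    [0.1,0.0101,-0.0345,0,0,0,0],
    [0.1,0.0101,-0.0345,0,0,0,0],
    [0.1,0.0101,-0.0345,0,0,0,0],
    [0.1,0.0101,-0.0345,0,0,0,0],
    [0.1,0.0101,-0.0345,0,0,0,0],
    [0.1,0.0101,-0.0345,0,0,0,0],
    [0.1,0.0101,-0.0345,0,0,0,0],
    [0.1,0.0101,-0.0345,0,0,0,0],
    [0.1,0.005,-0.017,0,0,0,0],
    [0.1,0,0,0,0,0,0],
    [0.1,0,0,0,0,0,0]
  ]
}}

```text
time_s: 7.25
tcp_pos: [0.5391, 0.1543, 0.2386]
eef_rot: [180.0, 0.1, 10.5]
contact_force: [-0.0, -0.3, -1.8]
gripper_width: 0.0157
gripper_force: 60.0
```

>>> {"method": "apply_moves", "body": {
  "targets": [
    [0.1,0,0,0,0,0,0.0752],
    [0.1,0,0,0,0,0,0.0752],
    [0.1,0,0,0,0,0,0.0752],
    [0.1,0,0,0,0,0,0.0752],
    [0.1,0,0,0,0,0,0.0752],
    [0.1,0,0,0,0,0,0.0752],
    [0.1,0,0,0,0,0,0.0752],
    [0.1,0,0,0,0,0,0.0752],
    [0.1,0,0,0,0,0,0.0752],
    [0.1,0,0,0,0,0,0.0752],
    [0.1,0,0,0,0,0,0.0752],
    [0.1,0,0,0,0,0,0.0752],
    [0.1,0,0,0,0,0,0.0752],
    [0.1,0,0,0,0,0,0.0752],
    [0.1,0,0,0,0,0,0.0752],
    [0.1,0,0,0,0,0,0],
    [0.1,0,0,0,0,0,0]
  ]
}}

```text
time_s: 8.67
tcp_pos: [0.5393, 0.1523, 0.2394]
eef_rot: [180.0, -0.0, -91.0]
contact_force: [0.5, -0.6, -2.7]
gripper_width: 0.016
gripper_force: 60.0
```

```bash
python3 st.py; python3 - <<'E'
from h import *
a=capture('scene');b=capture('top')
A=cv2.resize(a['frame'][170:290,300:400],(400,480),interpolation=cv2.INTER_CUBIC);B=cv2.resize(b['frame'][150:250,100:190],(400,480),interpolation=cv2.INTER_CUBIC)
save('over',np.hstack([A,B]))
E
```

```text
tcp_pos [0.5393 0.1529 0.2395] [0.     0.0002 0.    ]
eef_rot [ 1.799926e+02 -6.200000e-03 -9.102340e+01] [0.0041 0.0033 0.0443]
contact_force [ 0.2072 -0.0612 -2.5564] [0.4459 0.3975 0.3966]
moment [ 0.0978 -0.0539 -0.0042] [0.0233 0.0222 0.0434]
gripper_width 0.0156 0.0001
gripper_force 59.9994 0.0001
8.9667 [ 35.9  10.1 -14.5  -0.  -65.5 -36.9]
```

View pics/over.png

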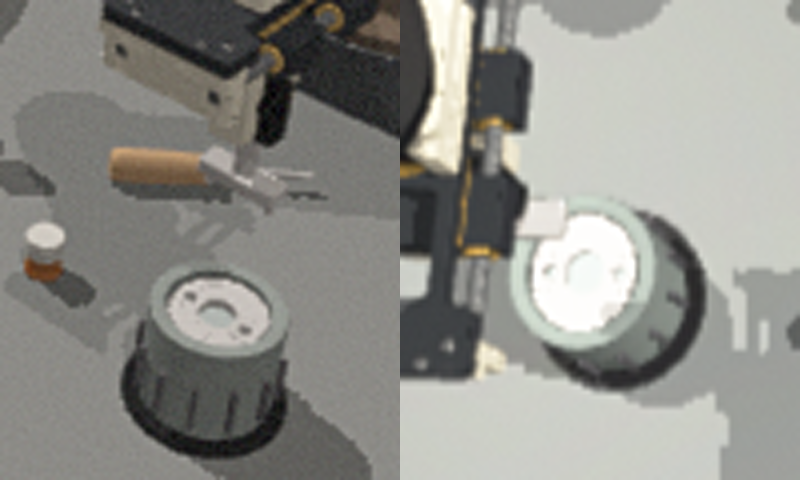

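The scene crop shows the bar at (245,180) above the lamp with its long axis along the hole line, and the holes at (182,300) and (245,327). I'll descend to just above the rim and measure the bar there.

>>> {"method": "apply_moves", "body": {
  "targets": [
    [0.1,0,0,0.015,0,0,0],
    [0.1,0,0,0.02,0,0,0],
    [0.1,0,0,0.02,0,0,0],
    [0.1,0,0,0.015,0,0,0],
    [0.1,0,0,0.005,0,0,0],
    [0.1,0,0,0,0,0,0],
    [0.1,0,0,0,0,0,0]
  ]
}}

```text
time_s: 9.65
tcp_pos: [0.5398, 0.1534, 0.1651]
eef_rot: [-180.0, -0.0, -91.1]
contact_force: [-1.2, -0.2, -1.2]
gripper_width: 0.0159
gripper_force: 60.0
```

```bash
python3 st.py; python3 - <<'E'
from h import *
t=get_state()['tcp_pos']
for n in('scene','top'):
    c=capture(n);W=world(c);W=np.nan_to_num(W)
    z=W[...,2]-t[2]
    k=(z>-.064)&(z<-.044)&(np.hypot(W[...,0]-t[0],W[...,1]-t[1])<.04)
    q=W[k];print(n,len(q),'y range',np.percentile(q[:,1],[0,3,97,100]).round(4),'x',np.percentile(q[:,0],[0,3,97,100]).round(4),'z',np.percentile(q[:,2],[3,97]).round(4))
    top=q[q[:,2]>t[2]-.054]
    if len(top)>5: print(cv2.minAreaRect((top[:,:2]*1000).astype(np.float32)))
    v,u=np.where(k);print(u.min(),u.max(),v.min(),v.max())
    if n=='scene': save('near',cv2.resize(c['frame'][215:275,320:390],(700,600),interpolation=cv2.INTER_CUBIC))
E
```

```text
tcp_pos [0.5399 0.1535 0.1656] [0.0001 0.0001 0.0001]
eef_rot [ 1.800853e+02  4.760000e-02 -9.114240e+01] [0.012  0.0095 0.0096]
contact_force [ 0.2272  0.0546 -2.1011] [0.4523 0.7501 0.5226]
moment [ 0.0963 -0.0526  0.0144] [0.0297 0.0255 0.0202]
gripper_width 0.0157 0.0002
gripper_force 59.9994 0.0001
9.95 [ 35.9  13.7 -20.3   0.  -56.  -37. ]
scene 144 y range [0.1304 0.1328 0.1796 0.18  ] x [0.5329 0.5344 0.5508 0.5517] z [0.107  0.1183]
((542.0452270507812, 155.1736602783203), (49.06000900268555, 17.078601837158203), 86.9850082397461)
346 366 231 245
top 67 y range [0.1298 0.1299 0.1484 0.1486] x [0.5305 0.5312 0.5489 0.549 ] z [0.1109 0.1164]
((539.7597045898438, 139.20140075683594), (18.417736053466797, 18.796981811523438), 0.3968425691127777)
138 146 199 206
```

View pics/near.png

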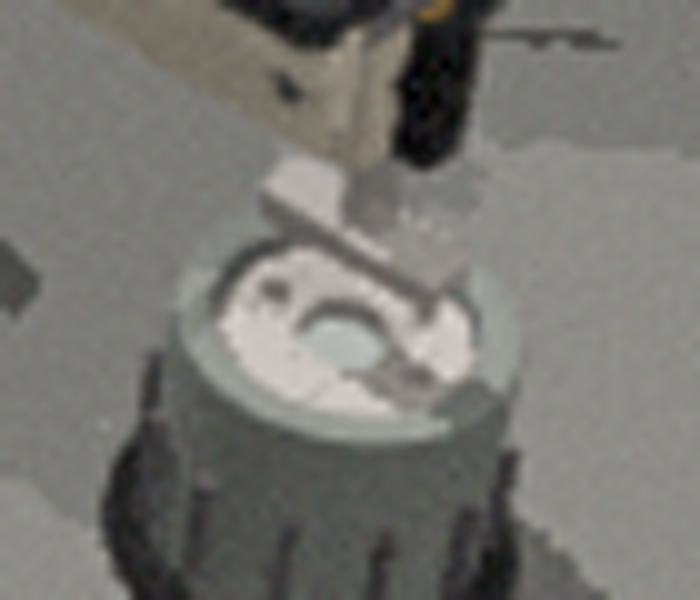

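The near crop shows the bar just above the ring: the corners of its front lower edge are near (262,208) and (437,315), and the ring's left hole is at (275,290).

```bash
python3 - <<'E'
from h import *
c=capture('scene');t=get_state()['tcp_pos'];print(t)
px=[(320+X/10-.45,215+Y/10-.45) for X,Y in((262,208),(437,315),(275,290))]
P=onplane(c,px[:2],t[2]-.0598);d=P[1]-P[0];print(P.round(4),np.linalg.norm(d),np.degrees(np.arctan2(d[1],d[0])),P.mean(0)-[.009,0,0])
print(onplane(c,px[2],.0745))
E
```

```text
[0.53945416 0.1532527  0.16488784]
[[0.5457 0.1304 0.1051]
 [0.5472 0.1808 0.1051]] 0.05044003013135617 88.27185506725483 [0.53746774 0.15561207 0.10508784]
[[0.53841727 0.13334734 0.0745    ]]
```

>>> {"method": "apply_moves", "body": {
  "targets": [
    [0.1,0.0005,0,0.008,0,0,0],
    [0.1,0,0,0.006,0,0,0],
    [0.1,0,0,0.003,0,0,0],
    [0.1,0,0,0.001,0,0,0],
    [0.1,0,0,0,0,0,0],
    [0.1,0,0,0.001,0,0,0],
    [0.1,0,0,0.001,0,0,0],
    [0.1,0,0,0.0005,0,0,0],
    [0.1,0,0,0,0,0,0]
  ]
}}

```text
time_s: 10.85
tcp_pos: [0.5396, 0.1528, 0.1445]
eef_rot: [-180.0, 0.0, -91.1]
contact_force: [-1.3, 0.1, 0.3]
gripper_width: 0.0159
gripper_force: 60.0
```

```bash
python3 st.py
```

```text
tcp_pos [0.5396 0.1528 0.1445] [0. 0. 0.]
eef_rot [ 1.800394e+02  1.760000e-02 -9.114900e+01] [0.0014 0.0004 0.0005]
contact_force [-0.5142 -0.3476  1.9476] [0.4969 0.3523 0.6218]
moment [0.0478 0.1414 0.021 ] [0.0205 0.033  0.0269]
gripper_width 0.0157 0.0002
gripper_force 60.0006 0.0002
11.15 [ 35.8  14.9 -21.7   0.  -53.3 -37. ]
```

>>> {"method": "apply_moves", "body": {
  "targets": [
    [0.1,-0.0005,0,0.0005,0,0,0],
    [0.1,-0.0005,0,0,0,0,0],
    [0.1,0,0,0,0,0,0],
    [0.1,0,0,0,0,0,0]
  ]
}}

```text
time_s: 11.48
tcp_pos: [0.5397, 0.1533, 0.1442]
eef_rot: [-180.0, -0.0, -91.1]
contact_force: [-0.6, -3.3, 6.1]
gripper_width: 0.0158
gripper_force: 60.0
```

```bash
python3 st.py
```

```text
tcp_pos [0.5396 0.1533 0.1441] [0. 0. 0.]
eef_rot [ 1.800314e+02 -4.010000e-02 -9.114250e+01] [0.0017 0.0014 0.001 ]
contact_force [-1.0014 -2.7374  5.8025] [0.3127 0.4244 0.4536]
moment [-1.0347  0.2893  0.0191] [0.022  0.0373 0.0199]
gripper_width 0.0158 0.0002
gripper_force 60.0016 0.0001
11.7833 [ 35.9  15.  -21.7   0.1 -53.3 -37.1]
```

>>> {"method": "apply_moves", "body": {
  "targets": [
    [0.1,0,0,0.0006,0,0,0],
    [0.1,0.0005,0,0,0,0,0],
    [0.1,0.0005,0,0,0,0,0],
    [0.1,0.0005,0,0,0,0,0],
    [0.1,0.0005,0,0,0,0,0],
    [0.1,0.0005,0,0,0,0,0],
    [0.1,0,0,0,0,0,0],
    [0.1,0,0,0,0,0,0]
  ]
}}

```text
time_s: 12.45
tcp_pos: [0.5398, 0.1523, 0.1439]
eef_rot: [-179.9, 0.1, -91.1]
contact_force: [-3.2, 2.0, 6.2]
gripper_width: 0.0161
gripper_force: 60.0
```

```bash
python3 st.py
```

```text
tcp_pos [0.5398 0.1523 0.1439] [0. 0. 0.]
eef_rot [ 1.800939e+02  1.043000e-01 -9.113440e+01] [0.0013 0.0007 0.0015]
contact_force [-3.1316  3.4713  7.5121] [0.258  0.425  0.5851]
moment [1.4998 1.3042 0.0034] [0.0259 0.0206 0.02  ]
gripper_width 0.0158 0.0003
gripper_force 60.0031 0.0001
12.75 [ 35.7  14.9 -21.8  -0.  -53.2 -36.8]
```

>>> {"method": "apply_moves", "body": {
  "targets": [
    [0.1,0,0.0005,0,0,0,0],
    [0.1,0,0.0005,0,0,0,0],
    [0.1,0,0,0,0,0,0],
    [0.1,0,0,0,0,0,0]
  ]
}}

```text
time_s: 13.08
tcp_pos: [0.5394, 0.1523, 0.144]
eef_rot: [-179.8, 0.1, -91.1]
contact_force: [-0.3, 2.2, 4.4]
gripper_width: 0.016
gripper_force: 60.0
```

```bash
python3 st.py
```

```text
tcp_pos [0.5394 0.1523 0.144 ] [0. 0. 0.]
eef_rot [ 1.801519e+02  1.096000e-01 -9.112810e+01] [0.0008 0.0015 0.0014]
contact_force [-0.9692  2.2899  5.6532] [0.5078 0.4667 0.2824]
moment [ 1.1013  0.1615 -0.01  ] [0.0194 0.0263 0.0234]
gripper_width 0.0156 0.0002
gripper_force 60.0016 0.0001
13.3833 [ 35.8  14.8 -21.9   0.  -53.1 -36.9]
```

>>> {"method": "apply_moves", "body": {
  "targets": [
    [0.1,0,0.0005,0.0003,0,0,0],
    [0.1,0,0.0005,0,0,0,0],
    [0.1,0,0.0005,0,0,0,0],
    [0.1,0,0,0,0,0,0],
    [0.1,0,0,0,0,0,0]
  ]
}}

```text
time_s: 13.8
tcp_pos: [0.5369, 0.1514, 0.1424]
eef_rot: [180.0, 0.0, -91.2]
contact_force: [1.0, 1.0, -2.5]
gripper_width: 0.0156
gripper_force: 60.0
```

```bash
python3 st.py
```

```text
tcp_pos [0.5368 0.1513 0.1424] [0. 0. 0.]
eef_rot [ 1.799924e+02  3.500000e-03 -9.116170e+01] [0.0015 0.0012 0.002 ]
contact_force [ 1.4658  1.1093 -3.5488] [0.3536 0.1422 0.779 ]
moment [ 0.6501 -0.7379 -0.0192] [0.0301 0.0265 0.0205]
gripper_width 0.0158 0.0001
gripper_force 59.999 0.0001
14.1 [ 35.9  14.8 -22.2  -0.  -53.  -37. ]
```

Dropped in. Now deeper.

>>> {"method": "apply_moves", "body": {
  "targets": [
    [0.1,-0.0002,-0.0003,0.001,0,0,0],
    [0.1,0,0,0.001,0,0,0],
    [0.1,0,0,0.001,0,0,0],
    [0.1,0,0,0.001,0,0,0],
    [0.1,0,0,0.001,0,0,0],
    [0.1,0,0,0,0,0,0],
    [0.1,0,0,0,0,0,0]
  ]
}}

```text
time_s: 14.68
tcp_pos: [0.537, 0.1514, 0.1375]
eef_rot: [180.0, -0.0, -91.2]
contact_force: [0.0, 1.1, -2.7]
gripper_width: 0.0158
gripper_force: 60.0
```

```bash
python3 st.py
```

```text
tcp_pos [0.537  0.1514 0.1376] [0. 0. 0.]
eef_rot [ 1.799838e+02 -8.400000e-03 -9.115920e+01] [0.0024 0.0018 0.001 ]
contact_force [ 0.4445  0.6685 -2.6866] [0.5361 0.2083 0.114 ]
moment [ 0.4075 -0.2481 -0.0032] [0.0257 0.0379 0.0134]
gripper_width 0.0157 0.0002
gripper_force 59.9992 0.0001
14.9833 [ 35.8  15.1 -22.5  -0.  -52.4 -37. ]
```

>>> {"method": "apply_moves", "body": {
  "targets": [
    [0.1,0,0,0,0,0,0.02],
    [0.1,0,0,0,0,0,0.03],
    [0.1,0,0,0,0,0,0.03],
    [0.1,0,0,0,0,0,0.03],
    [0.1,0,0,0,0,0,0.03],
    [0.1,0,0,0,0,0,0.03],
    [0.1,0,0,0,0,0,0.03],
    [0.1,0,0,0,0,0,0],
    [0.1,0,0,0,0,0,0]
  ]
}}

```text
time_s: 15.73
tcp_pos: [0.537, 0.1515, 0.1377]
eef_rot: [180.0, -0.0, -109.1]
contact_force: [-0.8, 0.9, -2.3]
gripper_width: 0.0157
gripper_force: 60.0
```

```bash
python3 st.py
```

```text
tcp_pos [0.5371 0.1515 0.1377] [0. 0. 0.]
eef_rot [ 1.799940e+02 -1.300000e-03 -1.090948e+02] [0.0013 0.0017 0.0243]
contact_force [-0.802   1.5248 -1.4541] [0.4564 0.4796 0.398 ]
moment [0.7293 0.2643 0.0111] [0.0355 0.0414 0.0292]
gripper_width 0.0158 0.0001
gripper_force 59.9997 0.0001
16.0333 [ 35.8  15.1 -22.5  -0.  -52.4 -55. ]
```

>>> {"method": "apply_moves", "body": {
  "targets": [
    [0.1,0,0,0,0,0,0.02],
    [0.1,0,0,0,0,0,0.02],
    [0.1,0,0,0,0,0,0.02],
    [0.1,0,0,0,0,0,0.02],
    [0.1,0,0,0,0,0,0],
    [0.1,0,0,0,0,0,0]
  ]
}}

```text
time_s: 16.53
tcp_pos: [0.5369, 0.1516, 0.1376]
eef_rot: [180.0, -0.0, -116.3]
contact_force: [-1.7, 3.3, -2.1]
gripper_width: 0.0155
gripper_force: 60.0
```

```bash
python3 st.py
```

```text
tcp_pos [0.537  0.1515 0.1376] [0. 0. 0.]
eef_rot [ 1.799832e+02 -8.300000e-03 -1.163101e+02] [0.004  0.0013 0.0163]
contact_force [-2.3739  2.6489 -1.0774] [0.3306 0.4862 0.472 ]
moment [1.2276 0.9545 0.0584] [0.0379 0.0344 0.0212]
gripper_width 0.0157 0.0002
gripper_force 60.0017 0.0001
16.8333 [ 35.9  15.1 -22.5  -0.  -52.4 -62.2]
```

>>> {"method": "apply_moves", "body": {
  "targets": [
    [0.1,-0.0002,0.0005,0,0,0,0.015],
    [0.1,0,0,0,0,0,0.015],
    [0.1,0,0,0,0,0,0.015],
    [0.1,0,0,0,0,0,0],
    [0.1,0,0,0,0,0,0]
  ]
}}

```text
time_s: 17.25
tcp_pos: [0.5367, 0.1518, 0.1376]
eef_rot: [180.0, -0.0, -120.4]
contact_force: [-2.6, 1.9, -1.8]
gripper_width: 0.0156
gripper_force: 60.0
```

```bash
python3 st.py|grep -v grip
```

```text
tcp_pos [0.5367 0.1518 0.1376] [0. 0. 0.]
eef_rot [ 1.799943e+02 -1.280000e-02 -1.203996e+02] [0.0014 0.0029 0.0025]
contact_force [-2.2086  2.3179 -1.7707] [0.4322 0.3167 0.562 ]
moment [0.9178 0.9353 0.0783] [0.0373 0.0205 0.0255]
17.55 [ 35.9  15.1 -22.5   0.  -52.4 -66.3]
```

>>> {"method": "apply_moves", "body": {
  "targets": [
    [0.1,-0.0001,0.0005,0,0,0,0.015],
    [0.1,0,0,0,0,0,0.015],
    [0.1,0,0,0,0,0,0.015],
    [0.1,0,0,0,0,0,0],
    [0.1,0,0,0,0,0,0]
  ]
}}

```text
time_s: 17.97
tcp_pos: [0.5365, 0.1522, 0.1377]
eef_rot: [-180.0, 0.0, -124.5]
contact_force: [-0.9, 1.2, -1.7]
gripper_width: 0.0153
gripper_force: 60.0
```

```bash
python3 st.py|grep -v grip
```

```text
tcp_pos [0.5365 0.1522 0.1377] [0. 0. 0.]
eef_rot [ 1.800071e+02  2.800000e-03 -1.244477e+02] [0.0012 0.0011 0.0035]
contact_force [-1.0808  1.1262 -2.4686] [0.2784 0.1615 0.5888]
moment [0.5089 0.3886 0.0377] [0.0549 0.0352 0.0238]
18.2667 [ 36.   15.1 -22.6   0.  -52.4 -70.4]
```

>>> {"method": "apply_moves", "body": {
  "targets": [
    [0.1,0,0.0002,0,0,0,0.015],
    [0.1,0,0,0,0,0,0.015],
    [0.1,0,0,0,0,0,0.015],
    [0.1,0,0,0,0,0,0],
    [0.1,0,0,0,0,0,0]
  ]
}}

```text
time_s: 18.68
tcp_pos: [0.5363, 0.1523, 0.1377]
eef_rot: [-180.0, 0.0, -128.5]
contact_force: [-0.9, 1.1, -2.4]
gripper_width: 0.0161
gripper_force: 60.0
```

```bash
python3 st.py|grep -v grip
```

```text
tcp_pos [0.5363 0.1523 0.1377] [0. 0. 0.]
eef_rot [ 1.800047e+02  6.400000e-03 -1.284967e+02] [0.0004 0.0018 0.0018]
contact_force [-0.1837  0.6443 -2.9688] [0.4967 0.4625 0.4496]
moment [0.3636 0.0723 0.0309] [0.0174 0.0545 0.0195]
18.9833 [ 36.   15.1 -22.6   0.  -52.4 -74.5]
```

>>> {"method": "apply_moves", "body": {
  "targets": [
    [0.1,0,0,0,0,0,0.015],
    [0.1,0,0,0,0,0,0.015],
    [0.1,0,0,0,0,0,0.015],
    [0.1,0,0,0,0,0,0],
    [0.1,0,0,0,0,0,0]
  ]
}}

```text
time_s: 19.4
tcp_pos: [0.5362, 0.1524, 0.1377]
eef_rot: [180.0, 0.0, -132.6]
contact_force: [-0.3, 1.3, -2.8]
gripper_width: 0.016
gripper_force: 60.0
```

```bash
python3 st.py|grep -v grip
```

```text
tcp_pos [0.5362 0.1524 0.1377] [0. 0. 0.]
eef_rot [ 1.799966e+02  2.100000e-03 -1.325486e+02] [0.0009 0.002  0.0014]
contact_force [-1.2096  1.6195 -2.4528] [0.3135 0.5158 0.3106]
moment [0.6969 0.3615 0.0357] [0.0209 0.0154 0.0222]
19.7 [ 36.   15.1 -22.6  -0.  -52.4 -78.5]
```

>>> {"method": "apply_moves", "body": {
  "targets": [
    [0.1,0,0.0002,0,0,0,0.015],
    [0.1,0,0,0,0,0,0.015],
    [0.1,0,0,0,0,0,0.015],
    [0.1,0,0,0,0,0,0],
    [0.1,0,0,0,0,0,0]
  ]
}}

```text
time_s: 20.12
tcp_pos: [0.5361, 0.1525, 0.1377]
eef_rot: [180.0, 0.0, -136.6]
contact_force: [-2.2, 1.5, -1.9]
gripper_width: 0.0155
gripper_force: 60.0
```

```bash
python3 st.py|grep -v grip
```

```text
tcp_pos [0.5361 0.1525 0.1377] [0. 0. 0.]
eef_rot [ 1.799989e+02  1.600000e-03 -1.365979e+02] [0.0011 0.0006 0.0038]
contact_force [-1.2157  1.8463 -1.9105] [0.4146 0.4127 0.3077]
moment [0.799  0.3637 0.0606] [0.05   0.0088 0.03  ]
20.4167 [ 36.   15.  -22.6  -0.  -52.4 -82.6]
```

>>> {"method": "apply_moves", "body": {
  "targets": [
    [0.1,0,0.0002,0,0,0,0.015],
    [0.1,0,0,0,0,0,0.015],
    [0.1,0,0,0,0,0,0.015],
    [0.1,0,0,0,0,0,0],
    [0.1,0,0,0,0,0,0]
  ]
}}

```text
time_s: 20.83
tcp_pos: [0.536, 0.1526, 0.1377]
eef_rot: [-180.0, 0.0, -140.7]
contact_force: [-0.4, 1.4, -2.2]
gripper_width: 0.0156
gripper_force: 60.0
```

```bash
python3 st.py|grep -v grip
```

```text
tcp_pos [0.536  0.1526 0.1377] [0. 0. 0.]
eef_rot [ 1.800007e+02  3.100000e-03 -1.406484e+02] [0.0013 0.0013 0.0033]
contact_force [-0.6295  1.6683 -1.9305] [0.531  0.2704 0.8072]
moment [0.7922 0.2592 0.0284] [0.0057 0.0305 0.0214]
21.1333 [ 36.   15.  -22.6   0.  -52.4 -86.7]
```

>>> {"method": "apply_moves", "body": {
  "targets": [
    [0.1,-0.0001,0.0002,0,0,0,0.015],
    [0.1,0,0,0,0,0,0.015],
    [0.1,0,0,0,0,0,0.015],
    [0.1,0,0,0,0,0,0],
    [0.1,0,0,0,0,0,0]
  ]
}}

```text
time_s: 21.55
tcp_pos: [0.5359, 0.1528, 0.1377]
eef_rot: [-180.0, -0.0, -144.7]
contact_force: [-1.2, 1.3, -1.4]
gripper_width: 0.0158
gripper_force: 60.0
```

```bash
python3 st.py|grep -v grip
```

```text
tcp_pos [0.5359 0.1528 0.1377] [0. 0. 0.]
eef_rot [ 1.800004e+02 -1.500000e-03 -1.446985e+02] [0.0007 0.0012 0.0017]
contact_force [-0.6935  1.2014 -2.268 ] [0.5857 0.3245 0.6615]
moment [0.6363 0.2885 0.0637] [0.0175 0.0253 0.0148]
21.85 [ 36.1  15.  -22.6   0.  -52.4 -90.8]
```

>>> {"method": "apply_moves", "body": {
  "targets": [
    [0.1,0,0,0,0,0,0.015],
    [0.1,0,0,0,0,0,0.015],
    [0.1,0,0,0,0,0,0.015],
    [0.1,0,0,0,0,0,0],
    [0.1,0,0,0,0,0,0]
  ]
}}

```text
time_s: 22.27
tcp_pos: [0.5359, 0.1529, 0.1377]
eef_rot: [180.0, -0.0, -148.7]
contact_force: [-2.2, 2.6, -1.8]
gripper_width: 0.0157
gripper_force: 60.0
```

```bash
python3 st.py|grep -v grip
```

```text
tcp_pos [0.5359 0.1529 0.1377] [0. 0. 0.]
eef_rot [ 1.799952e+02 -1.000000e-04 -1.487419e+02] [0.001  0.0025 0.0042]
contact_force [-1.9429  2.6339 -1.3087] [0.2208 0.1896 0.4195]
moment [1.1168 0.6673 0.3568] [0.0449 0.0482 0.0291]
22.5667 [ 36.1  15.  -22.6  -0.  -52.4 -94.8]
```

The stop is reached at about 0.36 N m, so I'll unload it.

>>> {"method": "apply_moves", "body": {
  "targets": [
    [0.1,0,0,0,0,0,-0.015],
    [0.1,0,0,0,0,0,-0.015],
    [0.1,0,0,0,0,0,-0.015],
    [0.1,0,0,0,0,0,0],
    [0.1,0,0,0,0,0,0]
  ]
}}

```text
time_s: 22.98
tcp_pos: [0.5359, 0.1528, 0.1377]
eef_rot: [-180.0, 0.0, -144.7]
contact_force: [-2.0, 2.3, -2.0]
gripper_width: 0.016
gripper_force: 60.0
```

```bash
python3 st.py|grep -v grip
```

```text
tcp_pos [0.5359 0.1528 0.1376] [0. 0. 0.]
eef_rot [ 1.800017e+02 -6.000000e-04 -1.447218e+02] [0.001  0.0015 0.0039]
contact_force [-1.3108  1.6843 -1.9663] [0.5019 0.4252 0.5987]
moment [0.8737 0.4124 0.0617] [0.0179 0.0488 0.029 ]
23.2833 [ 36.   15.  -22.6   0.  -52.4 -90.8]
```

>>> {"method": "apply_moves", "body": {
  "targets": [
    [0.1,0,0.0004,0,0,0,-0.012],
    [0.1,0,0,0,0,0,-0.016],
    [0.1,0,0,0,0,0,0],
    [0.1,0,0,0,0,0,0]
  ]
}}

```text
time_s: 23.62
tcp_pos: [0.5358, 0.1529, 0.1377]
eef_rot: [-180.0, -0.0, -142.2]
contact_force: [1.1, 0.3, -2.7]
gripper_width: 0.0156
gripper_force: 60.0
```

```bash
python3 st.py|grep -v grip
```

```text
tcp_pos [0.5357 0.153  0.1377] [0.     0.0001 0.    ]
eef_rot [ 1.800078e+02 -2.200000e-03 -1.422057e+02] [0.0037 0.0027 0.0074]
contact_force [-0.1848 -0.3852 -2.3402] [0.6356 0.5039 0.2024]
moment [ 0.0728 -0.123  -0.0423] [0.0219 0.0131 0.0363]
23.9167 [ 36.1  15.  -22.6   0.  -52.4 -88.3]
```

>>> {"method": "apply_moves", "body": {
  "targets": [
    [0.1,0,0,-0.002,0,0,0],
    [0.1,0,0,-0.003,0,0,0],
    [0.1,0,0,-0.004,0,0,0],
    [0.1,0,0,-0.006,0,0,0],
    [0.1,0,0,-0.01,0,0,0],
    [0.1,0,0,-0.02,0,0,0],
    [0.1,0,0,-0.03,0,0,0],
    [0.1,0,0,-0.02,0,0,0],
    [0.1,0,0,-0.01,0,0,0],
    [0.1,0,0,0,0,0,0]
  ]
}}

```text
time_s: 24.75
tcp_pos: [0.5368, 0.1537, 0.2459]
eef_rot: [-180.0, 0.3, -142.2]
contact_force: [0.7, 0.5, -1.7]
gripper_width: 0.016
gripper_force: 60.0
```

>>> {"method": "apply_moves", "body": {
  "targets": [
    [0.1,0,0,0,0,0,-0.077],
    [0.1,0,0,0,0,0,-0.077],
    [0.1,0,0,0,0,0,-0.077],
    [0.1,0,0,0,0,0,-0.077],
    [0.1,0,0,0,0,0,-0.077],
    [0.1,0,0,0,0,0,-0.077],
    [0.1,0,0,0,0,0,-0.077],
    [0.1,0,0,0,0,0,-0.077],
    [0.1,0,0,0,0,0,-0.077],
    [0.1,0,0,0,0,0,-0.077],
    [0.1,0,0,0,0,0,-0.077],
    [0.1,0,0,0,0,0,-0.077],
    [0.1,0,0,0,0,0,-0.077],
    [0.1,0,0,0,0,0,-0.077],
    [0.1,0,0,0,0,0,-0.077],
    [0.1,0,0,0,0,0,-0.077],
    [0.1,0,0,0,0,0,-0.077],
    [0.1,0,0,0,0,0,-0.077]
  ]
}}

```text
time_s: 26.25
tcp_pos: [0.5349, 0.1529, 0.241]
eef_rot: [179.9, 0.1, -17.1]
contact_force: [0.2, -0.3, -2.8]
gripper_width: 0.0157
gripper_force: 60.0
```

>>> {"method": "apply_moves", "body": {
  "targets": [
    [0.1,0,0,0,0,0,-0.077],
    [0.1,0,0,0,0,0,-0.077],
    [0.1,0,0,0,0,0,-0.077],
    [0.1,0,0,0,0,0,-0.077],
    [0.1,0,0,0,0,0,0],
    [0.1,0,0,0,0,0,0],
    [0.1,0,0,0,0,0,0]
  ]
}}

```text
time_s: 26.83
tcp_pos: [0.5353, 0.153, 0.2419]
eef_rot: [180.0, 0.1, 10.0]
contact_force: [-1.0, -0.4, -1.9]
gripper_width: 0.0156
gripper_force: 60.0
```

```bash
python3 st.py; python3 - <<'E'
from h import *
c=capture('scene');d=capture('top')
save('after',np.hstack([cv2.resize(c['frame'][150:290,290:410],(400,466),interpolation=cv2.INTER_CUBIC),cv2.resize(d['frame'][150:250,100:190],(400,466),interpolation=cv2.INTER_CUBIC)]))
E
```

```text
tcp_pos [0.5356 0.1531 0.2424] [0.0001 0.     0.0002]
eef_rot [1.799959e+02 1.900000e-02 1.016160e+01] [0.0041 0.0158 0.0509]
contact_force [-0.2729 -0.0645 -2.0789] [0.4717 0.5257 0.2311]
moment [-0.0396 -0.021   0.0069] [0.0087 0.0348 0.0408]
gripper_width 0.0156 0.0001
gripper_force 59.9994 0.0001
27.1333 [ 36.1   9.6 -14.6  -0.  -65.8  64.1]
```

View pics/after.png

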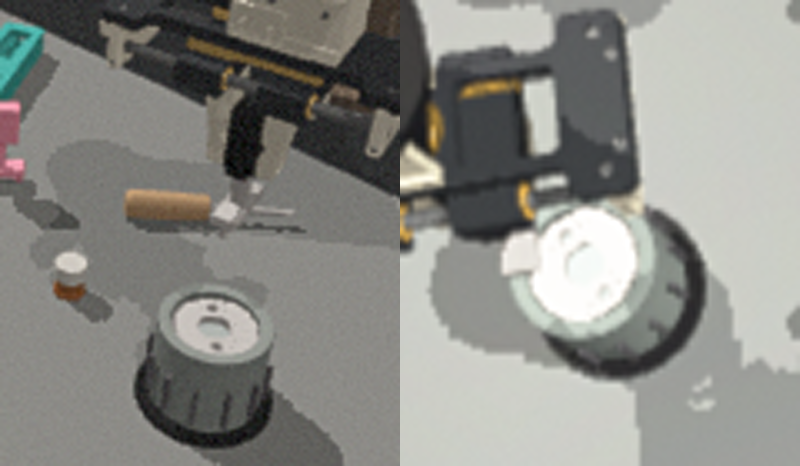

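The scene crop shows the ring turned, with its holes now at (213,308) and (215,346), and the spanner is free at (240,190). Now back to the rack.

>>> {"method": "apply_moves", "body": {
  "targets": [
    [0.1,-0.0048,0.0172,0,0,0,-0.002],
    [0.1,-0.0096,0.0345,0,0,0,0],
    [0.1,-0.0096,0.0345,0,0,0,0],
    [0.1,-0.0096,0.0345,0,0,0,0],
    [0.1,-0.0096,0.0345,0,0,0,0],
    [0.1,-0.0096,0.0345,0,0,0,0],
    [0.1,-0.0096,0.0345,0,0,0,0],
    [0.1,-0.0096,0.0345,0,0,0,0],
    [0.1,-0.0096,0.0345,0,0,0,0],
    [0.1,-0.0096,0.0345,0,0,0,0],
    [0.1,-0.0096,0.0345,0,0,0,0],
    [0.1,-0.0048,0.0172,0,0,0,0],
    [0.1,0,0,0,0,0,0],
    [0.1,0,0,0,0,0,0],
    [0.1,0,0,0,0,0,0]
  ]
}}

```text
time_s: 28.48
tcp_pos: [0.5005, -0.2389, 0.2426]
eef_rot: [-180.0, 0.0, 10.4]
contact_force: [0.4, -0.0, -2.2]
gripper_width: 0.016
gripper_force: 60.0
```

```bash
python3 st.py
```

```text
tcp_pos [ 0.5008 -0.2383  0.2428] [0.0001 0.0001 0.0001]
eef_rot [ 1.800004e+02 -1.590000e-02  1.051350e+01] [0.0039 0.0057 0.0221]
contact_force [ 0.0061 -0.1648 -1.9595] [0.4629 0.4829 0.3128]
moment [-0.0064 -0.0129 -0.0181] [0.023  0.0196 0.0163]
gripper_width 0.0157 0.0002
gripper_force 59.9994 0.0001
28.7833 [ -5.2   9.3 -14.9  -0.  -65.7 105.7]
```

>>> {"method": "apply_moves", "body": {
  "targets": [
    [0.1,-0.0025,0.001,0.012,0,0,0],
    [0.1,0,0,0.03,0,0,0],
    [0.1,0,0,0.03,0,0,0],
    [0.1,0,0,0.03,0,0,0],
    [0.1,0,0,0.02,0,0,0],
    [0.1,0,0,0.01,0,0,0],
    [0.1,0,0,0,0,0,0],
    [0.1,0,0,0,0,0,0],
    [0.1,0,0,0,0,0,0]
  ]
}}

```text
time_s: 29.53
tcp_pos: [0.4996, -0.2407, 0.1122]
eef_rot: [179.9, -0.1, 10.5]
contact_force: [0.4, -0.9, -1.8]
gripper_width: 0.0163
gripper_force: 60.0
```

```bash
python3 st.py
```

```text
tcp_pos [ 0.4991 -0.2406  0.112 ] [0.0003 0.     0.0003]
eef_rot [ 1.799545e+02 -1.241000e-01  1.046540e+01] [0.015  0.0281 0.0109]
contact_force [ 0.0806  0.013  -2.0844] [0.7013 0.4418 0.3359]
moment [-0.0353  0.0064  0.0189] [0.0295 0.0162 0.0226]
gripper_width 0.0157 0.0002
gripper_force 59.9994 0.0
29.8333 [ -5.5  16.4 -24.8   0.  -48.7 105.9]
```

>>> {"method": "apply_moves", "body": {
  "targets": [
    [0.1,-0.0004,-0.001,0.004,0,0,0],
    [0.1,0,0,0.008,0,0,0],
    [0.1,0,0,0.004,0,0,0],
    [0.1,0,0,0.002,0,0,0],
    [0.1,0,0,0,0,0,0],
    [0.1,0,0,0.002,0,0,0],
    [0.1,0,0,0.002,0,0,0],
    [0.1,0,0,0.002,0,0,0],
    [0.1,0,0,0,0,0,0],
    [0.1,0,0,0,0,0,0]
  ]
}}

```text
time_s: 30.67
tcp_pos: [0.4977, -0.2396, 0.0866]
eef_rot: [-180.0, 0.0, 10.5]
contact_force: [0.1, 0.3, -1.3]
gripper_width: 0.0157
gripper_force: 60.0
```

```bash
python3 st.py
```

```text
tcp_pos [ 0.4978 -0.2397  0.0868] [0. 0. 0.]
eef_rot [ 1.799943e+02 -1.210000e-02  1.045520e+01] [0.0014 0.0043 0.0018]
contact_force [ 0.6053  0.4098 -2.2004] [0.4777 0.3644 0.3162]
moment [-0.0395 -0.0198 -0.0096] [0.0248 0.0213 0.027 ]
gripper_width 0.0158 0.0001
gripper_force 59.9993 0.0001
30.9667 [ -5.4  18.1 -26.3   0.  -45.5 105.8]
```

Free and in the slot. Now the last 7 mm down.

>>> {"method": "apply_moves", "body": {
  "targets": [
    [0.1,0.0005,0,0.002,0,0,0],
    [0.1,0,0,0.002,0,0,0],
    [0.1,0,0,0.0015,0,0,0],
    [0.1,0,0,0.001,0,0,0],
    [0.1,0,0,0,0,0,0],
    [0.1,0,0,0,0,0,0]
  ]
}}

```text
time_s: 31.47
tcp_pos: [0.4982, -0.2395, 0.08]
eef_rot: [-180.0, 0.0, 10.5]
contact_force: [-0.2, -0.3, -2.8]
gripper_width: 0.0154
gripper_force: 60.0
```

```bash
python3 st.py
```

```text
tcp_pos [ 0.4983 -0.2395  0.0802] [0. 0. 0.]
eef_rot [ 1.800002e+02 -2.000000e-03  1.045130e+01] [0.001  0.0026 0.0009]
contact_force [-0.0812  0.2226 -2.438 ] [0.4931 0.6069 0.2887]
moment [-0.0356 -0.0344 -0.0086] [0.0277 0.0078 0.027 ]
gripper_width 0.0159 0.0002
gripper_force 59.9993 0.0001
31.7667 [ -5.4  18.7 -26.7   0.  -44.7 105.8]
```

>>> {"method": "apply_moves", "body": {
  "targets": [
    [0.1,0,0,0.0005,0,0,0],
    [0.1,0,0,0.0005,0,0,0],
    [0.1,0,0,0,0,0,0],
    [0.2,0,0,0,0,0,0],
    [0.25,0,0,0,0,0,0],
    [0.3,0,0,0,0,0,0],
    [0.4,0,0,0,0,0,0],
    [0.5,0,0,0,0,0,0],
    [0.5,0,0,0,0,0,0],
    [0.5,0,0,0,0,0,0],
    [0.5,0,0,0,0,0,0]
  ]
}}

```text
time_s: 32.68
tcp_pos: [0.4982, -0.2395, 0.0791]
eef_rot: [-180.0, 0.0, 10.5]
contact_force: [0.1, 0.8, 0.7]
gripper_width: 0.0434
gripper_force: 0.0
```

>>> {"method": "apply_moves", "body": {
  "targets": [
    [0.5,0,0,-0.005,0,0,0],
    [0.5,0,0,-0.015,0,0,0],
    [0.5,0,0,-0.03,0,0,0],
    [0.5,0,0,-0.035,0,0,0],
    [0.5,0,0,-0.035,0,0,0],
    [0.5,0,0,-0.03,0,0,0],
    [0.5,-0.03,0,0,0,0,0],
    [0.5,0,-0.04,0,0,0,0],
    [0.5,0,-0.04,0,0,0,0],
    [0.5,0,-0.04,0,0,0,0],
    [0.5,0,-0.04,0,0,0,0],
    [0.5,0,-0.04,0,0,0,0],
    [0.5,0,0,0,0,0,0],
    [0.5,0,0,0,0,0,0]
  ]
}}

```text
time_s: 33.85
tcp_pos: [0.4323, -0.0462, 0.23]
eef_rot: [-180.0, -0.1, 10.8]
contact_force: [0.4, -0.8, -0.1]
gripper_width: 0.0435
gripper_force: 0.0
```

```bash
sed -i "s/'crop1'/'final'/; s/'crop2'/'final2'/" m.py; python3 m.py; python3 st.py
```

```text
rack (542.083740234375, -233.31324768066406) 172.48550415039062 44.29157638549805 10.336493492126465 613
top grip px [290.  189.5] 80 top mean [ 0.5827 -0.2232  0.0966] 65
((582.9954833984375, -223.26229858398438), (32.281005859375, 11.947954177856445), 10.640588760375977)
top grip px [296.7 223.9] 84 top mean [ 0.4947 -0.2387  0.0971] 75
((495.1797180175781, -238.7165985107422), (33.19086456298828, 12.628561973571777), 10.196763038635254)
bar [288.39473684 196.73684211] [285 189   9  13  38] [ 0.57821379 -0.2231011   0.0295983 ]
bar [294.67272727 230.09090909] [291 219  10  18  55] [ 0.48879188 -0.23881155  0.02960013]
scene grip px [255.6 177.3] 120 top mean [ 0.5007 -0.2361  0.0957] 42
((498.24163818359375, -237.6305694580078), (32.8389778137207, 13.90871524810791), 7.241141319274902)
scene grip px [237.7 191.2] 132 top mean [ 0.5891 -0.2204  0.0958] 50
((586.3612670898438, -222.78823852539062), (33.77873992919922, 15.454877853393555), 13.625202178955078)
top rim? [ 14.08333333 201.98611111] [  6 191  15  21  72] ((547.853271484375, 479.8340148925781), 27.766395568847656)
scene rim? [354.14166667 247.74791667] [337 235  35  27 480] ((538.8968505859375, 154.03900146484375), 43.45820999145508)
tcp_pos [ 0.4325 -0.0493  0.2291] [0.     0.0002 0.0001]
eef_rot [1.799931e+02 2.110000e-02 1.035050e+01] [0.0014 0.0149 0.0376]
contact_force [ 0.0947 -0.4262  0.336 ] [0.3779 0.5566 0.6644]
moment [-0.0708 -0.0033 -0.0224] [0.0353 0.0326 0.0255]
gripper_width 0.0437 0.0002
gripper_force 0.0 0.0
34.25 [ 19.6  -2.  -29.2   0.  -62.8  80.7]
```

View pics/final.png

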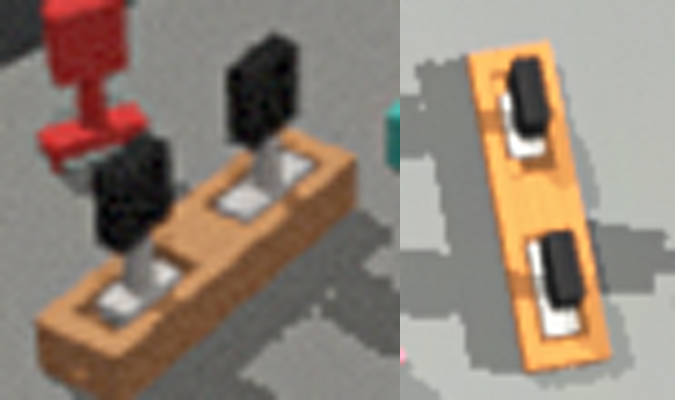

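The larger spanner stands upright and down in its well at scene crop (260,120) and top crop (560,280). The smaller one has not moved. Handing in.

```bash
python3 -c "
from plant import close_job;print(close_job())"
```

```text
the job is handed in; nothing more can be done
None
```

I handed the job in after about 34 s of the allowed 72 s: the ring turned clockwise to its stop and read about 0.36 N m there, the larger spanner is back upright in its own well and the smaller one has not moved; the hand-in returned no verdict.

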